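Clamp the glued finial in the ratchet bar clamp

ROBOT

A 6-joint arm with a two-finger parallel gripper is mounted at the origin on the work surface. World frame = base frame: x ahead of the robot, y to its left, z up, the work surface at z = 0. Lengths are in m, angles in rad, forces in N, time in s.
With the tool pointing down it reaches from about 0.325 to 0.85 m from the base axis. Payload 4.4 kg.
Tool frame: the origin (TCP) lies on the centre line of the jaws, within the pads' length; the fingertips stand 11 mm ahead of it and the grasp point (between the pads) lies 8 mm behind it; z points along the fingers, y is the line along which they close (so a half turn about z gives the same grasp; the last joint's range is limited). The gripper opens to 94 mm and grips with 3 to 60 N. Pads are 16 mm wide; open, the fingers measure 119 mm over their backs; the gripper's body (75 mm by 177 mm) begins 78 mm behind the grasp point.
Start: joints at [1.079, 0.207, 1.542, -0, 1.393, -0.15], TCP at [0.192, 0.542, 0.216] pointing down, gripper open.
Joint ranges: [-2.73, 2.73], [-0.86, 2.22], [0.23, 2.46], [-1.11, 4.25], [0.08, 2.63], [-2.82, 2.82]. Speed limits (rad/s): [2.79, 2.79, 3.14, 3.14, 3.14, 3.14].

INTERFACE

Orientations are given as a unit quaternion [x, y, z, w].
In Python, from station import r gives the robot as it stands.
- The arm moves only by the tool drive_tool, never from a script. Its argument "plan" is a list of rows, each a list of 3 entries, a list of its own where there are three numbers: the shift along the world's x, y, z in m, then the turn, a rotation vector about the world's x, y, z in rad, then the finger opening in m, from 0 to 0.094. A call has exactly 5 rows; each row is the pose to reach, as a shift and turn from the pose commanded when the call began; what a row does not reach only later rows make up. A row lasts 1/8 s, in which the tool goes at most 62.5 mm and 10.7 degrees, less where a joint would pass 70% of its speed; a pose out of reach is approached as far as the arm can. A call with a gripper value outside its range is refused whole. The fingers move at their own pace and stop on an object; "squeeze" is the grip in N (left out, the last holds). Time passes only in rows, so rows that repeat a pose let the fingers close, or fill a call up. It gives the time, the measured TCP pose, the force, the opening and the grip force at its end, in the units of the state.
- r.get_state(): the state, without advancing time (a new reading comes with each control period).
- r.camera(name): name is "side" or "top" or "wrist"; returns the picture (384x512x3 uint8, blue, green, red); there is no depth.
- r.camera_model(name): a dict with "vertical_fov" (degrees; the focal length in pixels is half the picture's height over the tangent of half this angle, whatever the lens; pixels are square), "cx", "cy" (the principal point, pixels), "k1" (the pictures are not rectified: a ray, as slopes to the right and down, at radius r is drawn at 1 + k1 r^2 times it, then the intrinsics apply), "rvec" (rotation vector, rad) and "tvec" (3), from world to camera coordinates, as OpenCV has them. Camera axes: x right, y down, z forward; pixel columns grow to the right and rows downward; lengths in m; the calibration is good to about 2 mm. A picture is of the moment at which its call begins: read the wrist's pose just before it. camera_model takes no time and is no camera call; for the wrist camera it gives the pose at the moment of the call.
- r.sign_off(): hands the job in; it is judged then, once.
The state is a dict: "time_s": time; "qpos": joint angles; "joint_velocities": joint speeds; "tau": joint torques, N m; "position": TCP position; "eef_rot": TCP orientation; "wrist_force": force on the tool from outside, world axes, zero at the start; "ft_torque": the same for the moment, N m; "gripper_width": finger opening in m; "finger_force": force on a finger pad.
Only numpy, scipy, OpenCV 4.12 (cv2) and the standard library are available. Lean on these libraries where they do the work, as an engineer would, in place of code of your own. Each camera call takes 0.05 s, during which the arm holds its last target. There are 200 camera calls.

TASK

Stand the walnut finial with the square foot upright on the clamp's board between the two jaws, foot square to them, and let go of it. Then pump the clamp's trigger, full strokes and letting it spring back between them, until the sliding jaw has pushed the foot up against the fixed jaw, and finish while holding the trigger squeezed, so that the finial stays gripped firmly but is never crushed. Do not push the sliding jaw along directly, and leave the other pieces where they lie.

Things in the scene. Friction and masses are not known exactly. Their poses are not given: they have to be found in the camera images.
- finial: The walnut finial to be clamped: a square foot 44 x 44 mm and 36 mm high, with a turned urn on it no wider than 36 mm, 90 mm tall in all, about 0.12 kg. It stands on the shelf. Origin: centre of the foot's underside; z up, x and y square to the foot's flat sides.
- round_finial: Another walnut finial, not to be used: round foot 44 mm across, 98 mm tall. Origin at the centre of its underside.
- clamp: One-hand ratchet bar clamp fixed on an oak board 18 mm thick, x = -105 to 195, y = -45 to 45 mm in this frame. Origin on the shelf, below the trigger's pivot (z = 80 mm); x runs along the bar to the fixed jaw, z up. Along +x: handle, trigger, sliding jaw, fixed jaw. Housing under handle and trigger: 36 mm wide, top z = 94 mm. Bar 12 mm square, centre z = 36.5, x = -76 mm up to the sliding jaw.
- handle_top (a point): Top middle of the clamp's upright fixed handle, a steel flat 10 mm thick (x = -30 to -20 mm in the clamp frame) and 26 mm wide, 154 mm above the shelf. It does not give. A gripper from above fits with one finger behind it and one in front of the trigger: outer width about 45 mm with the trigger open, 22 mm squeezed.
- anvil: The fixed jaw, part of the clamp: 50 mm wide (y), 44 mm high above the board, 22 mm thick with its cork face. Its clamping face is at x = 159 mm in the clamp frame. Origin at the foot of the jaw on the board, 4 mm behind the cork face.
- jaw_pad: The sliding jaw's head: 50 mm wide (y), 40 mm high (z = 20 to 60 mm in the clamp frame), 16 mm thick. Origin: centre of its clamping face, at x = 75 mm + the value of joint jaw in the clamp frame; the head lies behind that on the trigger's side. It must not be pushed with the robot (more than 5 N on it fails).
- seat (a point): Point on the board's upper face (18 mm above the shelf) midway between the fixed jaw and the sliding jaw's hindmost position, at x = 118 mm, y = 0 in the clamp frame. The foot may stand anywhere between the jaws within 14 mm of the bar's centre line; the jaws are 70 to 84 mm apart at the start.
- jaw (a joint): Sliding jaw travel along the clamp's +x, in m: 0 hindmost, 0.055 foremost; starts at 0 to 0.014. Friction (about 3 N) holds it where it is left, also when the trigger springs back. With the 44 mm foot against the fixed jaw it stops at 0.040. Each full squeeze moves it 8 to 13 mm forward: about 3 to 4 strokes.
- trigger (a joint): Trigger angle in rad: 0 sprung open, 0.40 fully squeezed at its stop; it swings towards the handle and springs back by itself (1.5 to 2 N at the squeeze point). Ratchet teeth are 4 mm apart: let it back to near 0 before each next stroke. If a steady squeeze stops short of 0.40, the jaw is pressing; at 0.40 it may not be, so pump again.
- trigger_grip: The part of the trigger to squeeze: an upright steel flat 7 mm thick (x), 20 mm wide (y), 36 mm long, top about 151 mm above the shelf. Origin at its middle, 55 mm from the pivot. At trigger = 0 it leans 0.2 rad towards +x of the clamp, at 0.40 as much towards -x, its rear then 3 mm clear of the handle.
- squeeze_point (a point): Where to press the trigger grip, 58 mm from the pivot: x = +11.5, z = 137 mm in the clamp frame at trigger = 0, x = -11.5 mm at 0.40; front face 3.5 mm further to +x. Fingers centred at about x = -20 mm move the trigger alone. The jaw presses with 0.9 to 1.6 times the force on the grip: 10 to 25 N is right (a finger may push some 10 N more than its set grip while only the trigger gives). Over 70 N on the foot crushes; 6 N up grips.
- pinion: Bystander, leave alone: brass pinion wheel 50 mm across, 22 mm high. Origin at its underside.
- dial: Bystander, leave alone: porcelain dial disc 110 mm across, 6 mm thick. Origin at its underside.
- clock_hand: Bystander, leave alone: blued steel clock hand 115 mm long, 5 mm thick. Origin at its underside.
- pendulum_bob: Bystander, leave alone: brass pendulum bob 68 mm across, 16 mm high. Origin at its underside.
- winding_key: Bystander, leave alone: steel winding key 56 mm long. Origin at its underside.
- glue_jar: Bystander, leave alone: glass glue jar 60 mm across, 75 mm high. Origin at its underside.
Things that resemble listed ones, but are neither listed nor needed, are in the scene too. Leave any turquoise look-alike of the finial alone.

How it is judged:
On the way, in this order (a step that is already met when the one before it is completed fails the run):
1. the square-footed finial stands upright on the board between the jaws, let go (y of finial in the frame of clamp between -0.014 and 0.014 m and z of finial in the frame of clamp between 0.013 and 0.023 m and x of finial in the frame of clamp between 0.094 and 0.144 m and angle between finial's own z axis and vertical below 0.1 rad and contact force between the fingers and finial below 0.3 N and linear speed of finial below 0.02 m/s), for 0.2 s.
2. the trigger is squeezed a full stroke (value of joint trigger above 0.35 rad), for 0.05 s.
3. the trigger is let back (value of joint trigger below 0.12 rad), for 0.05 s.
At the end, for the whole second after the job is handed in: The robot still squeezes the trigger (over 3 N) and both jaws press the finial's foot with over 6 N. It stands at rest on the board, upright within 0.1 rad, foot square to the jaws within 0.15 rad, centre within 14 mm of the bar's centre line, untouched by the robot (y of finial in the frame of clamp between -0.014 and 0.014 m and z of finial in the frame of clamp between 0.013 and 0.023 m and x of finial in the frame of clamp between 0.094 and 0.144 m and angle between finial's own z axis and vertical below 0.1 rad and (angle between the x axis of finial and the x axis of clamp, either way round below 0.15 rad or angle between the y axis of finial and the x axis of clamp, either way round below 0.15 rad) and contact force between each of jaw_pad, anvil and finial above 6 N and contact force between the fingers and trigger_grip above 3 N and contact force between the arm and finial below 0.5 N and linear speed of finial below 0.02 m/s and velocity of joint trigger below 0.1 rad/s); the arm keeps its last pose, push and grip.
It fails at once if the finial is crushed: more than 70 N from a jaw (contact force between any of jaw_pad, anvil and finial above 70 N).
It fails at once if the robot pushes the sliding jaw directly (more than 5 N) (contact force between the arm and jaw_pad above 5 N).
It fails at once if another piece is moved by more than 30 mm (distance of any of round_finial, pinion, dial, clock_hand, pendulum_bob, winding_key, glue_jar from where it was at the start of the episode above 0.03 m).
It also fails if it takes over 64 s, if anything falls off the work surface, if the arm or the gripper's body presses on something with over 40 N, if the wrist force passes 120 N, or if a joint passes its speed limit or range.

## Working session

There is one attempt and no reset: what is moved stays moved. The work goes in short steps, Python scripts to look and compute and a tool call to move; the robot and the scene stay as the last step left them, time stands still between calls to the robot, and variables do not carry over. Pictures are saved under pics/ and viewed, at most 10 in all, crops included, and the job is handed in when it is done.

Besides the shell and the picture viewer there is one more tool, called after "Emit:" by a JSON object that holds its "method" and its "body". drive_tool: Moves the arm, as the interface text tells. Its arguments: {"type":"object","properties":{"plan":{"type":"array"},"squeeze":{"type":"number"}},"required":["plan"]}

```bash
mkdir -p pics
cat > h.py <<'E'
import numpy as np, cv2
from station import r
def K(m):
    f=192/np.tan(np.radians(m["vertical_fov"])/2); return np.array([[f,0,m["cx"]],[0,f,m["cy"]],[0,0,1.]]),np.array([m["k1"],0,0,0.])
def proj(m,P):
    k,d=K(m); return cv2.projectPoints(np.float64(P).reshape(-1,3),np.float64(m["rvec"]),np.float64(m["tvec"]),k,d)[0].reshape(-1,2)
def ray(m,px):
    k,d=K(m); u=cv2.undistortPoints(np.float64(px).reshape(-1,1,2),k,d).reshape(-1,2)
    R=cv2.Rodrigues(np.float64(m["rvec"]))[0]; c=-R.T@np.float64(m["tvec"]).ravel()
    return c,np.c_[u,np.ones(len(u))]@R
def atz(m,px,z):
    c,v=ray(m,px); return c+v*((z-c[2])/v[:,2])[:,None]
def tri(ms,pxs):
    A=np.zeros((3,3));b=np.zeros(3)
    for m,p in zip(ms,pxs):
        c,v=ray(m,[p]);v=v[0]/np.linalg.norm(v[0]);Q=np.eye(3)-np.outer(v,v);A+=Q;b+=Q@c
    return np.linalg.solve(A,b)
E
python3 - <<'E'
from h import *
for n in("side","top"):
    cv2.imwrite(f"pics/{n}0.png",cv2.resize(r.camera(n),(800,600),interpolation=cv2.INTER_CUBIC))
    m=r.camera_model(n); print(n,m)
print(r.get_state())
E
```

```text
side {'vertical_fov': 45.03989972592692, 'cx': 255.1056029722444, 'cy': 193.8952481749863, 'k1': -0.09070059549296962, 'rvec': array([ 2.32949059, -0.89402207,  0.29943725]), 'tvec': array([-0.4404168 ,  0.36362776,  1.33508831])}
top {'vertical_fov': 43.66198876188012, 'cx': 262.0184723866926, 'cy': 183.75297561020435, 'k1': -0.11796663659466847, 'rvec': array([ 2.16761049, -2.21612943,  0.06979395]), 'tvec': array([9.38355663e-04, 5.81124780e-01, 1.24061312e+00])}
{'time_s': 0.1, 'qpos': array([ 1.07955000e+00,  2.07344391e-01,  1.54277744e+00, -4.13874551e-05,
        1.39351481e+00, -1.50523227e-01]), 'joint_velocities': array([ 0.00171142, -0.00011272, -0.00318905, -0.00157702,  0.00116426,
        0.00256585]), 'tau': array([-6.58070530e-04, -3.71863961e+01, -2.82292092e+01,  7.00314576e-02,
        3.12240631e-02, -5.49384674e-05]), 'position': array([0.19184873, 0.54130731, 0.21541742]), 'eef_rot': array([ 1.69534968e-01,  9.85523642e-01, -9.76252647e-04, -3.03017593e-04]), 'wrist_force': array([0.5495621 , 0.1502928 , 0.24648199]), 'ft_torque': array([-0.01776195,  0.01914643,  0.03315848]), 'finger_force': 0.0, 'gripper_width': 0.09417947759812195}
```

View pics/side0.png

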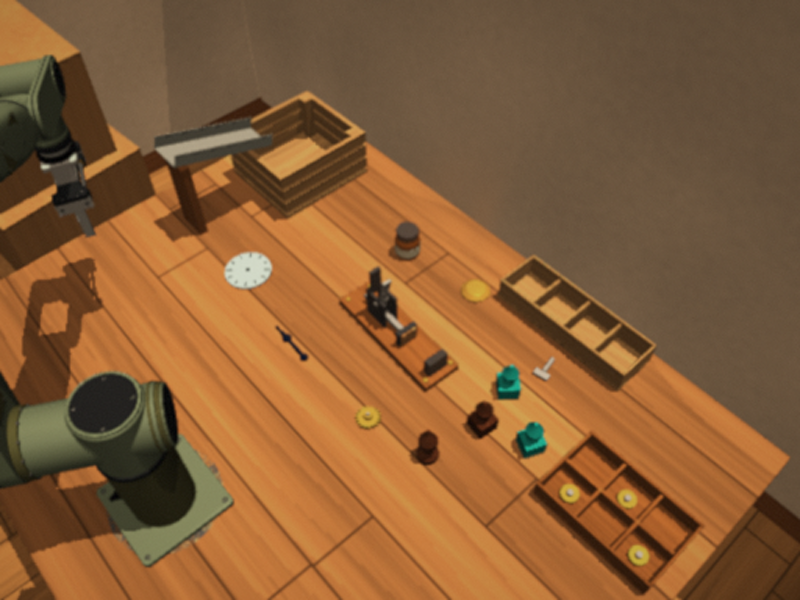

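View pics/top0.png

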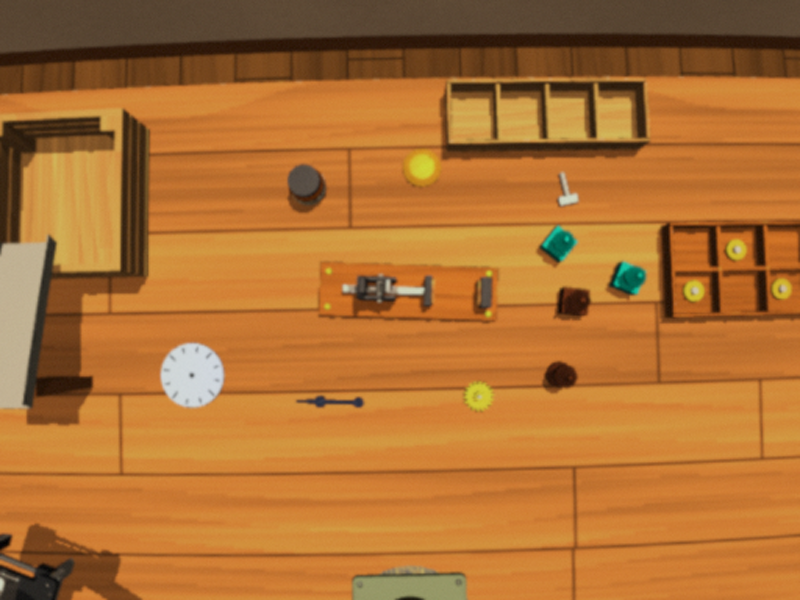

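Side and top views show four look-alikes:
- Brown finial, square foot: side (483,418), top (574,302).
- Brown finial, round foot: side (428,447), top (561,376).
- Turquoise look-alikes: top (558,243) and (629,277).

I choose the brown one with the square foot. The clamp board spans top (320..498, 263..321), with the fixed jaw on the right at (485,292).

Run:
```python
from h import *
s=1.5625
mt=r.camera_model("top");ms=r.camera_model("side")
t=r.camera("top");sd=r.camera("side")
c=lambda im,x,y,w,h:cv2.resize(im[y:y+h,x:x+w],(400,300),interpolation=cv2.INTER_CUBIC)
a=np.vstack([np.hstack([c(t,330,160,80,60),c(sd,275,240,80,60)]),np.hstack([c(t,200,142,120,90),c(sd,205,160,120,90)])])
cv2.imwrite("pics/crop1.png",a)
q=np.array([[320,263],[498,267],[496,321],[319,318]])/s
print(atz(mt,q,.018))
print(atz(mt,np.array([[574,302],[561,376]])/s,.036))
print(tri([mt,ms],[np.array([485,285])/s,np.array([436,358])/s]))
```

```text
[[ 0.62501977  0.13783902  0.018     ]
 [ 0.61165084 -0.16200394  0.018     ]
 [ 0.52080194 -0.15598508  0.018     ]
 [ 0.53241084  0.1409188   0.018     ]]
[[ 0.54903278 -0.28515379  0.036     ]
 [ 0.42697708 -0.2594718   0.036     ]]
[ 0.5776731  -0.13471339  0.04142254]
```

View pics/crop1.png

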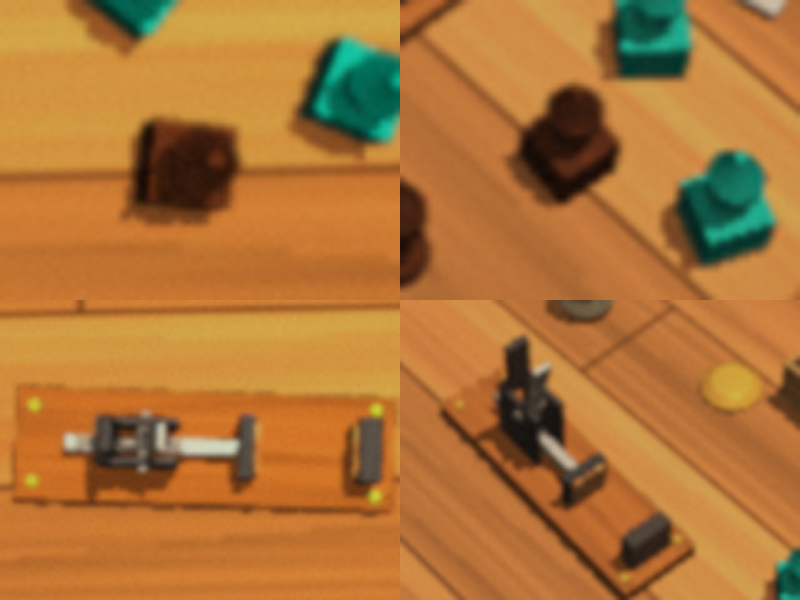

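Close crop: the brown piece at top-crop (196,166) has a square foot, slightly turned. The trigger and handle are at the clamp's left end, and the fixed jaw is on the right. I'm now moving above the finial.

Emit:
{"method": "drive_tool", "body": {"plan": [[[0.023,-0.054,0.015],[0,0,-0.08],0.094],[[0.046,-0.108,0.03],[0,0,-0.16],0.094],[[0.07,-0.163,0.045],[0,0,-0.24],0.094],[[0.094,-0.218,0.06],[0,0,-0.32],0.094],[[0.118,-0.273,0.06],[0,0,-0.4],0.094]], "squeeze": 15}}

```text
time_s: 0.82
position: [0.3113, 0.2677, 0.2779]
eef_rot: [0.363, 0.932, 0.001, 0.001]
wrist_force: [0.5, -0.2, -0.8]
gripper_width: 0.094
finger_force: 0.0
```

Emit:
{"method": "drive_tool", "body": {"plan": [[[0.024,-0.055,0],[0,0,-0.08],0.094],[[0.048,-0.11,0],[0,0,-0.16],0.094],[[0.072,-0.165,0],[0,0,-0.24],0.094],[[0.096,-0.22,0],[0,0,-0.32],0.094],[[0.12,-0.275,0],[0,0,-0.4],0.094]]}}

```text
time_s: 1.45
position: [0.4306, -0.008, 0.2766]
eef_rot: [0.541, 0.841, 0.0, 0.0]
wrist_force: [1.4, 1.3, 0.5]
gripper_width: 0.0939
finger_force: 0.0
```

Emit:
{"method": "drive_tool", "body": {"plan": [[[0.024,-0.055,-0.01],[0,0,-0.08],0.094],[[0.048,-0.11,-0.02],[0,0,-0.16],0.094],[[0.072,-0.165,-0.03],[0,0,-0.24],0.094],[[0.096,-0.22,-0.04],[0,0,-0.32],0.094],[[0.119,-0.278,-0.04],[0,0,-0.42],0.094]]}}

```text
time_s: 2.08
position: [0.5491, -0.2854, 0.2348]
eef_rot: [0.705, 0.709, -0.0, -0.001]
wrist_force: [0.4, 0.8, 0.9]
gripper_width: 0.0943
finger_force: 0.0
```

Run:
```python
from h import *
s=r.get_state();print(s["time_s"],s["position"],s["eef_rot"])
m=r.camera_model("wrist");im=r.camera("wrist");print({k:np.round(v,4) for k,v in m.items()}, ray(m,[[256,192]]))
cv2.imwrite("pics/w1.png",cv2.resize(im,(800,600),interpolation=cv2.INTER_CUBIC)); import pickle; pickle.dump(m,open("m1.pkl","wb"))
```

```text
2.075 [ 0.5490972  -0.28535768  0.23482918] [ 7.04709550e-01  7.09494635e-01 -4.87359939e-05 -1.34531711e-03]
{'vertical_fov': np.float64(71.203), 'cx': np.float64(259.6333), 'cy': np.float64(187.1217), 'k1': np.float64(-0.0401), 'rvec': array([-2.8642e+00, -1.1400e-02,  2.2000e-03]), 'tvec': array([-0.5477, -0.3115,  0.3315])} (array([ 0.55029827, -0.20465022,  0.40269831]), array([[-0.01383745, -0.29139463, -0.95677176]]))
```

View pics/w1.png

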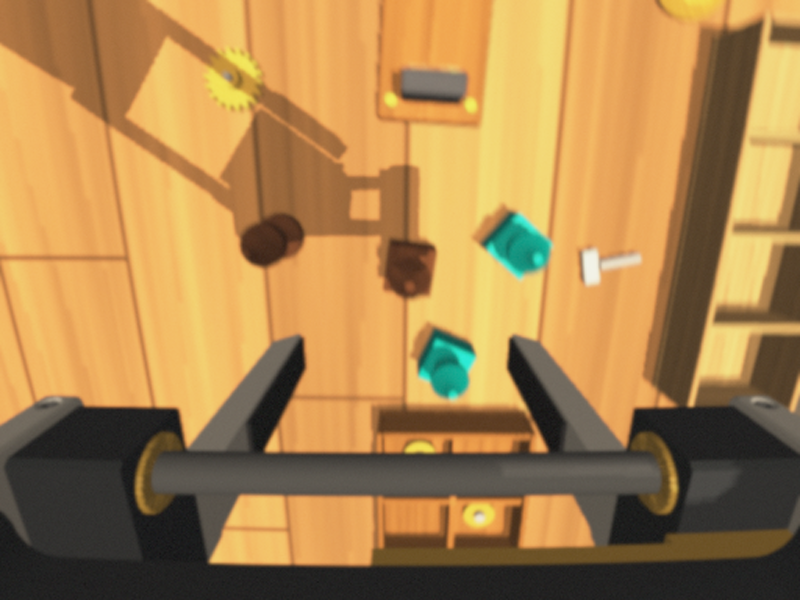

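Wrist view: the brown finial's foot is at about (388..436, 240..298), turned slightly. The fixed jaw is at (433,85). I'll zoom in on both to get corners.

Run:
```python
from h import *
im=r.camera("wrist")
c=lambda x,y,w,h:cv2.resize(im[y:y+h,x:x+w],(400,600),interpolation=cv2.INTER_CUBIC)
a=cv2.convertScaleAbs(np.hstack([c(240,145,48,72),c(235,5,80,80*3//2)]),alpha=1.5)
cv2.imwrite("pics/w2.png",a)
```

```text
(no output)
```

View pics/w2.png

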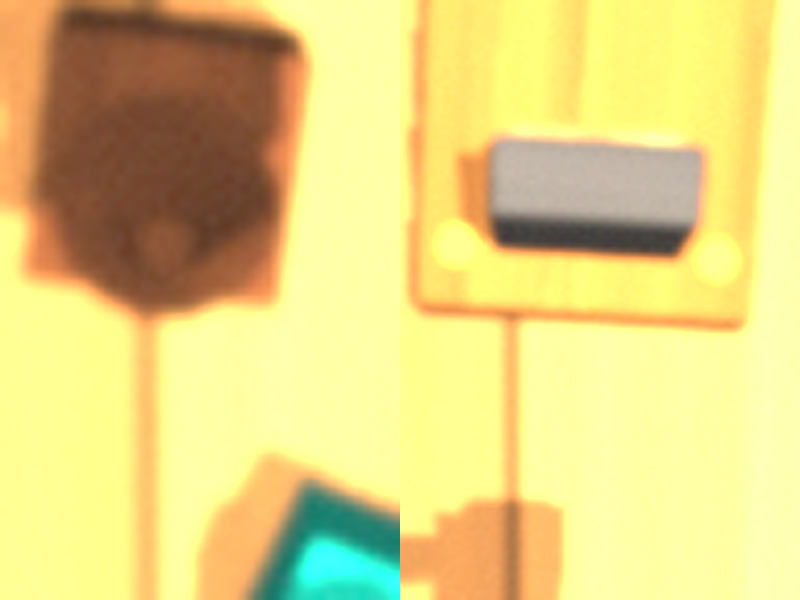

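Left half: foot-top corners at (57,32), (300,52), (275,300) and (25,275). Right half: anvil top at (492,140)–(702,152) with its back edge at about y=218, and board end corners at (415,308) and (742,325).

Run:
```python
from h import *
m=r.camera_model("wrist");ms=r.camera_model("side")
f=np.array([[57,32],[300,52],[275,300],[25,275]])/(400/48)+[240,145]
P=atz(m,f,.036);print(P);print(P.mean(0),[np.linalg.norm(P[i]-P[i-1]) for i in range(4)])
d1=P[1]-P[0];d2=P[2]-P[3];d3=P[3]-P[0];d4=P[2]-P[1]
print("x-edge deg",[np.degrees(np.arctan2(d[1],d[0])) for d in(d1,d2)],[np.degrees(np.arctan2(d[1],d[0]))+90 for d in(d3,d4)])
# height check: foot-top corner near camera TL..  side crop corner (527,148),(570,180)?,(616,145)
cs=np.array([[523,150],[567,182],[616,148]]);cs=(cs-[400,0])/5+[275,240]
mt=r.camera_model("top")
print(proj(ms,P),"seen",cs)
a=(np.array([[492,140],[702,152],[700,224],[497,215]])-[400,0])/5+[235,5]
A=atz(m,a,.062);print(A)
b=(np.array([[415,308],[742,325]])-[400,0])/5+[235,5]
B=atz(m,b,.018);print(B)
# board corners from side crop: scale 400/120, origin 205,160 ; near-right (690,548),(625,597), left (443,412)
s_=(np.array([[690,548],[625,597],[443,412]])-[400,300])/(10/3)+[205,160]; print(atz(ms,s_,.018))
# clamp from B: axis
for ctr in (B.mean(0),):
    e=np.array([[.57868,.13938]]) 
    ax=ctr[:2]-e[0];ax/=np.linalg.norm(ax);o=ctr[:2]-.195*ax
    print("axis",np.degrees(np.arctan2(ax[1],ax[0])),"origin",o,"seat124",o+.124*ax,"handle c -.02",o-.02*ax,"anvil face",o+.159*ax)
# jaw pad: side crop top face front edge corners; top crop: pad front face x~258, z .06
p=(np.array([[256,420],[254,478]])-[0,300])/(10/3)+[200,142];J=atz(mt,p,.06);print("jaw",J,[(j[:2]-o)@ax for j in J])
h=(np.array([[516,345]])-[400,300])/(10/3)+[205,160];print("handle top",atz(ms,h,.154),[(j[:2]-o)@ax for j in atz(ms,h,.154)])
```

```text
[[ 0.53289312 -0.25924003  0.036     ]
 [ 0.57274229 -0.26232434  0.036     ]
 [ 0.5694014  -0.30441382  0.036     ]
 [ 0.52715629 -0.30027571  0.036     ]]
[ 0.55054828 -0.28156347  0.036     ] [np.float64(0.041434752912321515), np.float64(0.03996835267740555), np.float64(0.04222186478169389), np.float64(0.04244730104928527)]
x-edge deg [np.float64(-4.425844184647236), np.float64(-5.594536343908606)] [np.float64(-7.958430020872228), np.float64(-4.538386536548742)]
[[297.63559942 263.3385743 ]
 [307.5300677  256.362896  ]
 [316.70842263 265.88196485]
 [305.96130321 273.30709225]] seen [[299.6 270. ]
 [308.4 276.4]
 [318.2 269.6]]
[[ 0.54264129 -0.12249873  0.062     ]
 [ 0.59081586 -0.12471028  0.062     ]
 [ 0.59089157 -0.14002476  0.062     ]
 [ 0.54378862 -0.13839428  0.062     ]]
[[ 0.52106502 -0.15219846  0.018     ]
 [ 0.60815881 -0.15594148  0.018     ]]
[[ 0.60314895 -0.16488127  0.018     ]
 [ 0.51876352 -0.16308052  0.018     ]
 [ 0.53194843  0.12658103  0.018     ]]
axis -92.74467626876748 origin [0.57394955 0.04070633] seat124 [ 0.56801177 -0.08315142] handle c -.02 [0.57490726 0.06068339] anvil face [ 0.56633579 -0.11811127]
jaw [[ 0.59223354 -0.04961915  0.06      ]
 [ 0.54808087 -0.04703679  0.06      ]] [np.float64(0.08934633379868823), np.float64(0.08888120086691924)]
handle top [[0.5743652  0.05250065 0.154     ]] [np.float64(-0.011800692133680265)]
```

Emit:
{"method": "drive_tool", "body": {"plan": [[[0.001,0.004,-0.04],[0,0,-0.05],0.074],[[0.001,0.004,-0.09],[0,0,-0.096],0.074],[[0.001,0.004,-0.14],[0,0,-0.096],0.074],[[0.001,0.004,-0.19],[0,0,-0.096],0.074],[[0.001,0.004,-0.216],[0,0,-0.096],0.074]]}}

```text
time_s: 2.8
position: [0.5479, -0.2777, 0.0171]
eef_rot: [0.736, 0.676, -0.001, -0.003]
wrist_force: [-0.2, 0.7, 0.1]
gripper_width: 0.0737
finger_force: 0.0
```

Emit:
{"method": "drive_tool", "body": {"plan": [[[0,0,0],[0,0,0],0.06],[[0,0,0],[0,0,0],0.036],[[0,0,0],[0,0,0],0.036],[[0,0,0],[0,0,0],0.036],[[0,0,0],[0,0,0],0.036]]}}

```text
time_s: 3.42
position: [0.5516, -0.2809, 0.0227]
eef_rot: [0.737, 0.676, 0.0, 0.002]
wrist_force: [-0.6, 0.6, 5.9]
gripper_width: 0.0443
finger_force: 14.8
```

Emit:
{"method": "drive_tool", "body": {"plan": [[[0,0,0.04],[0,0,0],0.036],[[0,0,0.09],[0,0,0],0.036],[[0,0.02,0.14],[0,0,0],0.036],[[0.004,0.06,0.17],[0,0,0.02],0.036],[[0.009,0.11,0.17],[0,0,0.042],0.036]]}}

```text
time_s: 4.05
position: [0.5612, -0.1707, 0.1945]
eef_rot: [0.723, 0.691, 0.001, 0.004]
wrist_force: [0.2, 0.8, -1.7]
gripper_width: 0.0443
finger_force: 14.8
```

Emit:
{"method": "drive_tool", "body": {"plan": [[[0.006,0.05,0],[0,0,0],0.036],[[0.009,0.086,0],[0,0,0],0.036],[[0.009,0.086,-0.01],[0,0,0],0.036],[[0.009,0.086,-0.02],[0,0,0],0.036],[[0.009,0.086,-0.02],[0,0,0],0.036]]}}

```text
time_s: 4.68
position: [0.5669, -0.0849, 0.1686]
eef_rot: [0.723, 0.691, -0.001, -0.001]
wrist_force: [-0.1, 0.2, -1.3]
gripper_width: 0.0441
finger_force: 14.8
```

Run:
```python
from h import *
s=r.get_state();print(s["time_s"],s["position"],s["eef_rot"],s["gripper_width"])
im=r.camera("wrist")
cv2.imwrite("pics/w3.png",cv2.convertScaleAbs(cv2.resize(im,(800,600),interpolation=cv2.INTER_CUBIC),alpha=1.3))
```

```text
4.675 [ 0.56687722 -0.08490347  0.16859071] [ 0.72301341  0.69083175 -0.001012   -0.00144168] 0.04412725580078263
```

View pics/w3.png

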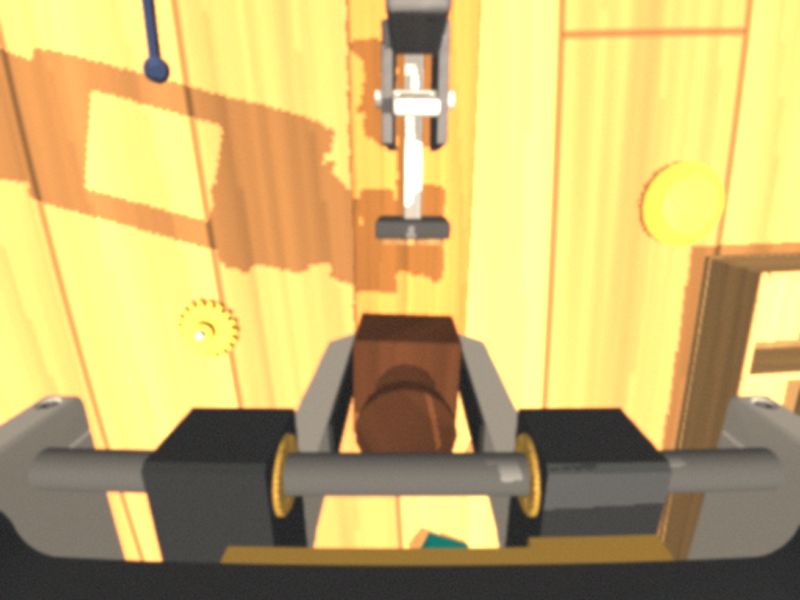

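The wrist view shows the finial square in the fingers. The sliding jaw's head is at (377..448, 216..239), the trigger pivot at (416,103), and the housing is above it.

Run:
```python
from h import *
m=r.camera_model("wrist");s=1.5625
print("pad front edge",atz(m,np.array([[377,237],[448,238],[377,217],[448,217]])/s,.06))
print("bar mid z.0425",atz(m,np.array([[412,205],[412,170]])/s,.0425))
print("grip/handle",atz(m,np.array([[416,5]])/s,.15))
print("foot lower front edge if z=",m and [atz(m,np.array([[357,316],[460,316]])/s,z).round(4).tolist() for z in(.145,.15,.155)])
```

```text
pad front edge [[ 0.55125643 -0.04443566  0.06      ]
 [ 0.5983     -0.04718972  0.06      ]
 [ 0.55208383 -0.0313035   0.06      ]
 [ 0.59855366 -0.03336853  0.06      ]]
bar mid z.0425 [[ 0.57546383 -0.0258901   0.0425    ]
 [ 0.57642275 -0.00255415  0.0425    ]]
grip/handle [[0.57932106 0.05996163 0.15      ]]
foot lower front edge if z= [[[0.5457, -0.07, 0.145], [0.5957, -0.0722, 0.145]], [[0.5465, -0.0683, 0.15], [0.5951, -0.0704, 0.15]], [[0.5472, -0.0666, 0.155], [0.5945, -0.0687, 0.155]]]
```

Emit:
{"method": "drive_tool", "body": {"plan": [[[0.003,0.001,-0.03],[0,0,0],0.036],[[0.003,0.001,-0.07],[0,0,0],0.036],[[0.003,0.001,-0.105],[0,0,0],0.036],[[0.003,0.001,-0.12],[0,0,0],0.036],[[0.003,0.001,-0.123],[0,0,0],0.036]]}}

```text
time_s: 5.35
position: [0.5709, -0.0836, 0.0469]
eef_rot: [0.723, 0.691, -0.0, -0.001]
wrist_force: [0.1, -0.1, -1.8]
gripper_width: 0.0443
finger_force: 14.8
```

Emit:
{"method": "drive_tool", "body": {"plan": [[[0,0,0],[0,0,0],0.036],[[0,0,-0.001],[0,0,0],0.036],[[0,0,-0.002],[0,0,0],0.036],[[0,0,-0.003],[0,0,0],0.036],[[0,0,-0.004],[0,0,0],0.036]]}}

```text
time_s: 5.98
position: [0.5712, -0.083, 0.0435]
eef_rot: [0.722, 0.691, 0.0, 0.0]
wrist_force: [-0.2, -0.0, -1.4]
gripper_width: 0.0443
finger_force: 14.8
```

Emit:
{"method": "drive_tool", "body": {"plan": [[[0,0,-0.0005],[0,0,0],0.036],[[0,0,-0.001],[0,0,0],0.036],[[0,0,-0.0015],[0,0,0],0.036],[[0,0,-0.002],[0,0,0],0.036],[[0,0,-0.0025],[0,0,0],0.036]]}}

```text
time_s: 6.6
position: [0.5712, -0.0831, 0.0409]
eef_rot: [0.722, 0.691, 0.0, 0.0]
wrist_force: [-0.2, 0.0, -1.5]
gripper_width: 0.0442
finger_force: 14.8
```

Emit:
{"method": "drive_tool", "body": {"plan": [[[0,0,-0.0005],[0,0,0],0.036],[[0,0,-0.001],[0,0,0],0.036],[[0,0,-0.0015],[0,0,0],0.036],[[0,0,-0.002],[0,0,0],0.036],[[0,0,-0.0025],[0,0,0],0.036]]}}

```text
time_s: 7.22
position: [0.5713, -0.0831, 0.0406]
eef_rot: [0.722, 0.691, -0.0, -0.0]
wrist_force: [-5.5, 0.6, 13.5]
gripper_width: 0.0439
finger_force: 14.9
```

Contact with the board at the expected height; ease off and let go.

Emit:
{"method": "drive_tool", "body": {"plan": [[[0,0,0.0015],[0,0,0],0.036],[[0,0,0.0015],[0,0,0],0.046],[[0,0,0.0015],[0,0,0],0.055],[[0,0,0.0015],[0,0,0],0.07],[[0,0,0.0015],[0,0,0],0.07]]}}

```text
time_s: 7.85
position: [0.5712, -0.0831, 0.0398]
eef_rot: [0.722, 0.691, -0.0, -0.0]
wrist_force: [-0.8, -0.4, 0.4]
gripper_width: 0.0692
finger_force: 0.0
```

Emit:
{"method": "drive_tool", "body": {"plan": [[[0,0,0.02],[0,0,0],0.07],[[0,0,0.07],[0,0,0],0.07],[[0,0,0.12],[0,0,0],0.085],[[0,0,0.17],[0,0,0],0.085],[[0,0.03,0.2],[0,0,0.17],0.085]]}}

```text
time_s: 8.48
position: [0.5725, -0.0545, 0.2434]
eef_rot: [0.661, 0.751, 0.001, 0.002]
wrist_force: [0.4, 0.2, -0.6]
gripper_width: 0.0852
finger_force: 0.0
```

Emit:
{"method": "drive_tool", "body": {"plan": [[[0,0.03,0],[0,0,0.17],0.085],[[0,0.06,0],[0,0,0.34],0.085],[[0,0.08,0],[0,0,0.51],0.085],[[0,0.1,0],[0,0,0.68],0.085],[[0,0.113,0],[0,0,0.85],0.085]]}}

```text
time_s: 9.1
position: [0.571, 0.0609, 0.2398]
eef_rot: [0.29, 0.957, 0.0, -0.0]
wrist_force: [-1.3, -0.6, 0.4]
gripper_width: 0.0847
finger_force: 0.0
```

Emit:
{"method": "drive_tool", "body": {"plan": [[[0,0,0],[0,0,0.17],0.085],[[0,0,0],[0,0,0.34],0.085],[[0,0,0],[0,0,0.51],0.085],[[0,0,0],[0,0,0.551],0.085],[[0,0,0],[0,0,0.551],0.085]]}}

```text
time_s: 9.72
position: [0.5711, 0.0599, 0.2398]
eef_rot: [0.022, 1.0, -0.0, -0.0]
wrist_force: [-0.4, 0.2, 0.3]
gripper_width: 0.0851
finger_force: 0.0
```

Run:
```python
from h import *
s=r.get_state();print(s["time_s"],s["position"],s["eef_rot"],s["qpos"])
im=r.camera("wrist");im2=r.camera("side")
a=np.hstack([cv2.convertScaleAbs(im,alpha=1.3)[:, :],cv2.resize(im2[150:270,190:350],(512,384),interpolation=cv2.INTER_CUBIC)])
cv2.imwrite("pics/w4.png",cv2.resize(a,(800,300),interpolation=cv2.INTER_AREA)); cv2.imwrite("raw4.png",im);cv2.imwrite("raw4s.png",im2)
import pickle;pickle.dump(r.camera_model("wrist"),open("m4.pkl","wb"))
```

```text
9.725 [0.57111724 0.05993461 0.23981067] [ 2.21839106e-02  9.99753902e-01 -4.69576691e-06 -9.64930295e-05] [-4.61092549e-02  1.87801623e-01  1.51502959e+00 -1.41279232e-05
  1.43895414e+00 -1.57253226e+00]
```

View pics/w4.png

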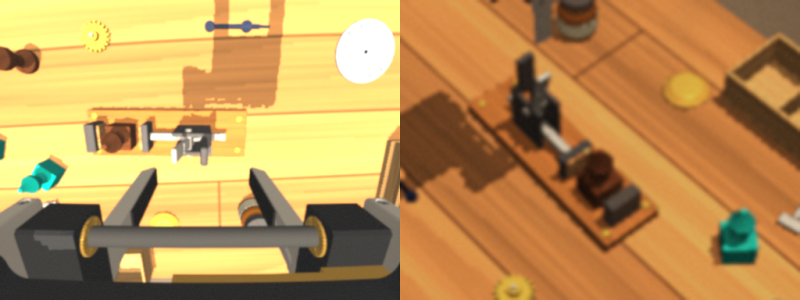

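The finial stands upright between the jaws. I'll zoom in on the handle and trigger.

Run:
```python
from h import *
im=cv2.imread("raw4.png");s=cv2.imread("raw4s.png")
a=np.hstack([cv2.convertScaleAbs(cv2.resize(im[130:220,200:290],(400,400),interpolation=cv2.INTER_CUBIC),alpha=1.5),cv2.resize(s[165:215,230:280],(400,400),interpolation=cv2.INTER_CUBIC)])
cv2.imwrite("pics/w5.png",a)
```

```text
(no output)
```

View pics/w5.png

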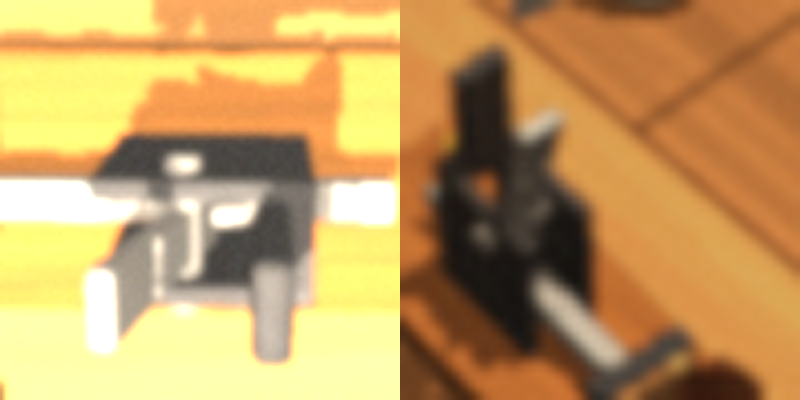

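Crop: the handle's top face is at (253–290, 265–358) and the trigger grip's top at (87–117, 268–350), with the housing behind them.

Run:
```python
from h import *;import pickle
m=pickle.load(open("m4.pkl","rb"));k=90/400
g=lambda p:np.array(p)*k+[200,130]
print("handle",atz(m,g([[253,310],[290,310],[271,268],[272,358]]),.154))
print("trig",atz(m,g([[87,310],[117,310],[102,268],[102,350]]),.151))
ms=r.camera_model("side")
q=np.array([[478-400,60]])/8.+[230,165]
print("side handle",atz(ms,q,.154), tri([m,ms],[g([[271,312]])[0],q[0]]))
```

```text
handle [[0.57763464 0.05769968 0.154     ]
 [0.57799705 0.06599155 0.154     ]
 [0.56798785 0.06214941 0.154     ]
 [0.58930055 0.06147448 0.154     ]]
trig [[0.57701025 0.01994418 0.151     ]
 [0.57730439 0.0267628  0.151     ]
 [0.5672274  0.02416625 0.151     ]
 [0.58680834 0.02256149 0.151     ]]
side handle [[0.57699622 0.05581372 0.154     ]] [0.58132959 0.0615795  0.14560819]
```

Emit:
{"method": "drive_tool", "body": {"plan": [[[0.004,-0.001,0],[0,0,0],0.094],[[0.004,-0.001,0],[0,0,0],0.094],[[0.004,-0.001,-0.04],[0,0,0],0.094],[[0.004,-0.001,-0.08],[0,0,0],0.094],[[0.004,-0.001,-0.107],[0,0,0],0.094]], "squeeze": 12}}

```text
time_s: 10.45
position: [0.5742, 0.059, 0.1308]
eef_rot: [0.022, 1.0, 0.0, -0.001]
wrist_force: [-0.2, -0.1, -0.1]
gripper_width: 0.0942
finger_force: 0.0
```

Emit:
{"method": "drive_tool", "body": {"plan": [[[0,0,0],[0,0,0],0.08],[[0,0,0],[0,0,0],0.06],[[0,0,0],[0,0,0],0.045],[[0,0,0],[0,0,0],0.032],[[0,0,0],[0,0,0],0.02]]}}

```text
time_s: 11.08
position: [0.5766, 0.0578, 0.1346]
eef_rot: [0.022, 1.0, -0.001, 0.002]
wrist_force: [0.2, -5.5, 4.1]
gripper_width: 0.0474
finger_force: 2.9
```

Emit:
{"method": "drive_tool", "body": {"plan": [[[0,0,0],[0,0,0],0.015],[[0,0,0],[0,0,0],0.015],[[0,0,0],[0,0,0],0.015],[[0,0,0],[0,0,0],0.015],[[0,0,0],[0,0,0],0.015]]}}

```text
time_s: 11.7
position: [0.5765, 0.0541, 0.1342]
eef_rot: [0.022, 1.0, -0.004, 0.001]
wrist_force: [0.6, -13.4, 2.3]
gripper_width: 0.0241
finger_force: 12.2
```

First stroke squeezed to the stop (width 24 mm). Release and pump again.

Emit:
{"method": "drive_tool", "body": {"plan": [[[0,0,0],[0,0,0],0.04],[[0,0,0],[0,0,0],0.06],[[0,0,0],[0,0,0],0.09],[[0,0,0],[0,0,0],0.09],[[0,0,0],[0,0,0],0.09]]}}

```text
time_s: 12.32
position: [0.5746, 0.0596, 0.1323]
eef_rot: [0.022, 1.0, 0.0, -0.001]
wrist_force: [-0.2, -1.2, -0.5]
gripper_width: 0.0709
finger_force: 0.4
```

Emit:
{"method": "drive_tool", "body": {"plan": [[[0,0,0],[0,0,0],0.09],[[0,0,0],[0,0,0],0.06],[[0,0,0],[0,0,0],0.045],[[0,0,0],[0,0,0],0.032],[[0,0,0],[0,0,0],0.02]]}}

```text
time_s: 12.95
position: [0.5756, 0.0579, 0.1335]
eef_rot: [0.022, 1.0, -0.001, 0.0]
wrist_force: [-1.0, -6.7, 3.8]
gripper_width: 0.0474
finger_force: 3.2
```

Emit:
{"method": "drive_tool", "body": {"plan": [[[0,0,0],[0,0,0],0.015],[[0,0,0],[0,0,0],0.015],[[0,0,0],[0,0,0],0.015],[[0,0,0],[0,0,0],0.015],[[0,0,0],[0,0,0],0.015]]}}

```text
time_s: 13.58
position: [0.5754, 0.054, 0.1332]
eef_rot: [0.022, 1.0, -0.004, 0.0]
wrist_force: [-1.5, -14.4, 3.2]
gripper_width: 0.0244
finger_force: 12.1
```

Emit:
{"method": "drive_tool", "body": {"plan": [[[0,0,0],[0,0,0],0.05],[[0,0,0],[0,0,0],0.094],[[0,0,0],[0,0,0],0.094],[[0,0,0],[0,0,0],0.094],[[0,0,0],[0,0,0],0.094]]}}

```text
time_s: 14.2
position: [0.5749, 0.0596, 0.1325]
eef_rot: [0.022, 1.0, 0.0, -0.0]
wrist_force: [0.4, 0.2, 0.0]
gripper_width: 0.0709
finger_force: 0.4
```

Emit:
{"method": "drive_tool", "body": {"plan": [[[0,0,0],[0,0,0],0.094],[[0,0,0],[0,0,0],0.094],[[0,0,0],[0,0,0],0.094],[[0,0,0],[0,0,0],0.06],[[0,0,0],[0,0,0],0.045]]}}

```text
time_s: 14.82
position: [0.5753, 0.0587, 0.1331]
eef_rot: [0.022, 1.0, -0.0, 0.0]
wrist_force: [0.0, -1.4, 1.4]
gripper_width: 0.0775
finger_force: 0.7
```

Emit:
{"method": "drive_tool", "body": {"plan": [[[0,0,0],[0,0,0],0.03],[[0,0,0],[0,0,0],0.015],[[0,0,0],[0,0,0],0.015],[[0,0,0],[0,0,0],0.015],[[0,0,0],[0,0,0],0.015]]}}

```text
time_s: 15.45
position: [0.5755, 0.0507, 0.1335]
eef_rot: [0.022, 1.0, -0.008, 0.0]
wrist_force: [-1.5, -21.5, 5.1]
gripper_width: 0.0312
finger_force: 12.1
```

Emit:
{"method": "drive_tool", "body": {"plan": [[[0,0,0],[0,0,0],0.015],[[0,0,0],[0,0,0],0.015],[[0,0,0],[0,0,0],0.015],[[0,0,0],[0,0,0],0.015],[[0,0,0],[0,0,0],0.015]]}}

```text
time_s: 16.08
position: [0.5755, 0.0508, 0.1335]
eef_rot: [0.022, 1.0, -0.008, 0.0]
wrist_force: [-2.0, -21.1, 3.4]
gripper_width: 0.0308
finger_force: 12.1
```

The third stroke stops about 6 mm short of the stop with a steady 21 N, so the jaw is pressing. I'll check with a picture.

Run:
```python
from h import *
im2=r.camera("side");im=r.camera("top")
a=np.hstack([cv2.resize(im[150:225,200:300],(400,300),interpolation=cv2.INTER_CUBIC),cv2.resize(im2[170:245,215:315],(400,300),interpolation=cv2.INTER_CUBIC)])
cv2.imwrite("pics/w6.png",cv2.convertScaleAbs(a,alpha=1.4))
s=r.get_state();print(s["time_s"],s["wrist_force"],s["finger_force"],s["gripper_width"],s["position"],s["joint_velocities"])
```

```text
16.175 [ -2.1766191  -21.05754127   4.88038714] 12.051317822188139 0.03073988374589075 [0.5754773  0.05076543 0.13352061] [ 1.65718058e-03 -7.08188866e-05 -7.79498550e-04  1.74007411e-03
 -3.16618864e-05  7.21858621e-04]
```

View pics/w6.png

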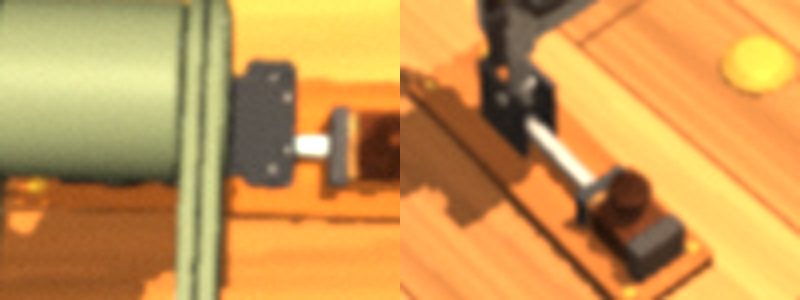

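The side view (right half, 640,220) shows the foot tight between the sliding jaw and the fixed jaw, standing upright and square. The squeeze is steady, so I'm handing in.

```bash
python3 -c "
from station import r
print(r.sign_off())"
```

```text
the job is handed in; nothing more can be done
None
```

The square-footed walnut finial stands upright on the board, gripped between the jaws after three trigger strokes. I handed the job in at about 16 s with the trigger still held at a steady 21 N; no verdict was returned.

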